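# Screw the fitting lid onto the screw pot

## Robot

A 6-joint arm with a two-finger parallel gripper is mounted at the origin on a cart in front of the work surface, level with it; the furniture and walls round the work are solid. World frame = base frame: x ahead of the robot, y to its left, z up, the work surface at z = 0. Lengths are in m, angles in degrees, forces in N, time in s.
With the tool pointing down it reaches from about 0.425 to 0.95 m from the base axis. Payload 14.7 kg.
Tool frame: the origin (TCP) lies at the very end of the fingers, on their centre line; the grasp point (between the pads) lies 19 mm behind it; x points along the fingers, y is the direction in which the jaws open and shut, and the axes are right-handed (so a half turn about x gives the same grasp; the last joint's range is limited). The gripper opens to 85 mm and grips with 20 to 120 N. Pads are 22 mm wide; open, the fingers measure 114 mm over their backs; the gripper's body (76 mm by 85 mm) begins 54 mm behind the grasp point. The pads swing forward as they close: fully open they stand 13 mm farther back than shut.
Start: joints at [-70.565, 27.513, 91.461, -0, 61.026, -2.67], TCP at [0.245, -0.602, 0.231] pointing down, gripper open.
Joint ranges: [-157.49, 157.49], [-46.99, 117.5], [13.45, 153.17], [-89.5, 269.5], [5.16, 153.95], [-167.48, 167.48]. Speed limits (degrees/s): [108.29, 108.29, 136.94, 172.46, 172.46, 172.46].

## Interface

Orientations are given as a 3x3 rotation matrix whose columns are the frame's x, y, z axes.
In Python, from rig import get_state, vision, ticket gives the robot as it stands.
- The arm moves only by the tool jog_arm, never from a script. Its argument "targets" is a list of rows, each a list of 2 entries, a list of its own where there are three numbers: the shift along the world's x, y, z scaled (see below), then the turn about the world's z scaled (see below). In form: [[[dx, dy, dz], spin], ...]. A call has 1 to 20 rows; each row is the pose to reach, as a shift and turn from the pose commanded when the call began, turning the shorter way round; what a row does not reach only later rows make up. The controller multiplies each number of a shift by 50 cm and each number of a turn by 180 degrees. A row lasts 1/8 s, in which the tool goes at most 62.5 mm and 10.7 degrees, less where a joint would pass 70% of its speed; a pose out of reach is approached as far as the arm can. A call with a number of a shift or a turn outside -1 to 1 is refused whole. A call with a gripper value outside its range is refused whole. "hand" is the closure, from 0 (fully open) to 1 (shut), set as the call begins (left out, the last holds). The fingers move at their own pace and stop on an object; "newtons" is the grip in N (left out, the last holds). Time passes only in rows, so rows that repeat a pose let the fingers close. It gives the time, the measured TCP pose, the force and the opening at its end, in the units of the state.
- get_state(): the state, without advancing time (a new reading comes with each control period).
- vision.get_image(name): name is "scene" or "top" or "wrist"; returns the picture (480x640x3 uint8, red, green, blue); there is no depth.
- vision.get_calibration(name): a dict with "camera_matrix" (3x3 intrinsics, pixels), "R" (3x3) and "t" (3): a world point X has camera coordinates R X + t. Camera axes: x right, y down, z forward; pixel columns grow to the right and rows downward; lengths in m; the calibration is good to about 2 mm. The wrist camera is an equidistant fisheye: a pixel r from the principal point sees the ray r / f radians off the axis. A picture is of the moment at which its call begins: read the wrist's pose just before it. get_calibration takes no time and is no camera call; for the wrist camera it gives the pose at the moment of the call.
- ticket.finish_job(): hands the job in, once; it reports no verdict.
The state is a dict: "time": time; "joint_pos": joint angles; "qvel": joint speeds; "joint_efforts": joint torques, N m; "eef_pos": TCP position; "eef_rot": TCP orientation; "contact_force": force on the tool from outside, world axes, zero at the start; "ft_torque": the same for the moment, N m; "width": finger opening in m.
Only numpy, scipy, OpenCV 4.12 (cv2) and the standard library are available. Lean on these libraries where they do the work, as an engineer would, in place of code of your own. Each camera call takes 0.05 s, during which the arm holds its last target. There are 200 camera calls.

## Task

Close the wooden pot with the one of the three loose lids that fits it: set it level over the pot's neck, screw it clockwise (seen from above) up against its stop so that it sits fully down and level, and let go. Leave the other two lids where they lie.

Things in the scene. Friction and masses are not known exactly. Their poses are not given: they have to be found in the camera images.
- pot: Open round pot fixed on a bench board. Origin: centre of board's underside, x along its long side, z up. Board 150x116x15 mm. Pot 104 mm across, shoulder at z 65, neck 72 across, bevelled rim at 91. Two-start right-hand thread on neck, 88 across, alike every half turn. A lid fits if its pins clear the neck but catch under the thread; 4 mm side play. Stop: lid bar along pot x (0 to 5 deg past).
- lid_small: Loose wooden lid, 80 mm across, pins 56 apart, 0.1 kg. The 3 lids differ in diameter only and lie right way up: origin at centre of open underside, z up; skirt wall 4, inside depth 24, flat top at z 31; grip bar on top along x, 60 long, 18 wide (y), z 31 to 62; two steel pins point inwards from the skirt on the x axis at z 7.
- lid_medium: As lid_small but 104 mm across, pins 80 apart, 0.15 kg. On the pot: with its bar 50 to 140 deg (75 is good) counterclockwise from pot x, seen from above, the pins drop between threads and its origin stops 73 mm above the pot's; at -15 to 40 deg they land on the thread. Turned clockwise it sinks 6 mm over the last 60 deg, to 67 mm at the stop; it turns easily: follow it down or press lightly.
- lid_large: As lid_small but 128 mm across, pins 104 apart, 0.2 kg.

How it is judged:
By the outcome, as a careful person would: the job done as asked, in the order asked, and still so for the second after the job is handed in, with the robot touching nothing.
It also fails if it takes over 42 s, if anything falls off the work surface, if the arm or the gripper's body presses on something with over 40 N, if the wrist force passes 120 N, or if a joint passes its speed limit or range.

## Working session

There is one attempt and no reset: what is moved stays moved. The work goes in short steps, Python scripts to look and compute and a tool call to move; the robot and the scene stay as the last step left them, time stands still between calls to the robot, and variables do not carry over. Pictures are saved under pics/ and viewed, about 8 in all and at most 12, crops included, and the job is handed in when it is done.

Besides the shell and the picture viewer there is one more tool, called after "Emit:" as a command line: name --argument value ..., lists and objects as JSON in quotes. jog_arm: Moves the arm, as the interface text tells. Its arguments: {"type":"object","properties":{"targets":{"type":"array"},"hand":{"type":"number"},"newtons":{"type":"number"}},"required":["targets"]}

```bash
mkdir -p pics; python3 - <<'E'
from rig import get_state, vision
import cv2,numpy as np
s=get_state();print(s['time'],s['eef_pos'],s['eef_rot'],s['width'],s['contact_force'])
for n in("top","scene"):
    i=vision.get_image(n);cv2.imwrite(f"pics/{n}0.png",i[:,:,::-1])
    c=vision.get_calibration(n);print(n,c)
E
```

```text
0.0 [ 0.24447028 -0.60182444  0.23066167] [[-4.00499097e-04  3.76288325e-01 -9.26502529e-01]
 [ 1.13792689e-03 -9.26501832e-01 -3.76288534e-01]
 [-9.99999272e-01 -1.20499536e-03 -5.71254554e-05]] 0.08557137044511448 [ 1.01719705  0.03592151 -0.12126899]
top {'camera_matrix': array([[568.99685837,   0.        , 317.75482733],
       [  0.        , 568.99685837, 236.3036226 ],
       [  0.        ,   0.        ,   1.        ]]), 'R': array([[-0.01197358, -0.99980664,  0.0155985 ],
       [-0.99083057,  0.00976367, -0.134757  ],
       [ 0.13457864, -0.01706899, -0.99075589]]), 't': array([-0.08293157,  0.5804704 ,  1.01639211])}
scene {'camera_matrix': array([[618.75638534,   0.        , 319.06085699],
       [  0.        , 618.75638534, 246.86494571],
       [  0.        ,   0.        ,   1.        ]]), 'R': array([[-0.83821842, -0.54529325, -0.00671951],
       [-0.41659817,  0.64824385, -0.63735851],
       [ 0.35190317, -0.53144631, -0.77053811]]), 't': array([0.45375371, 0.31222558, 0.80457321])}
```

View pics/top0.png

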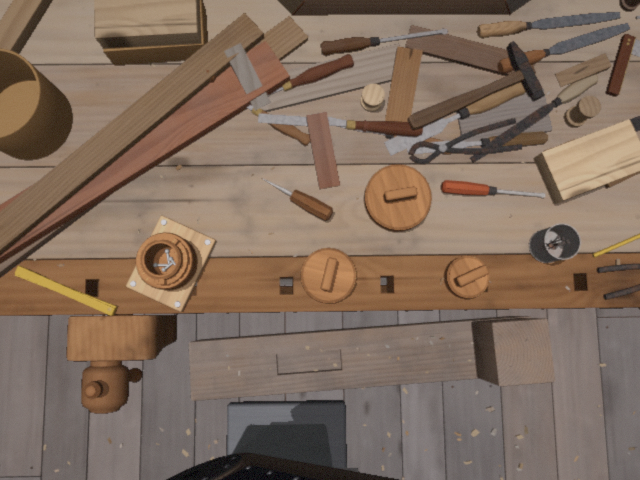

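View pics/scene0.png

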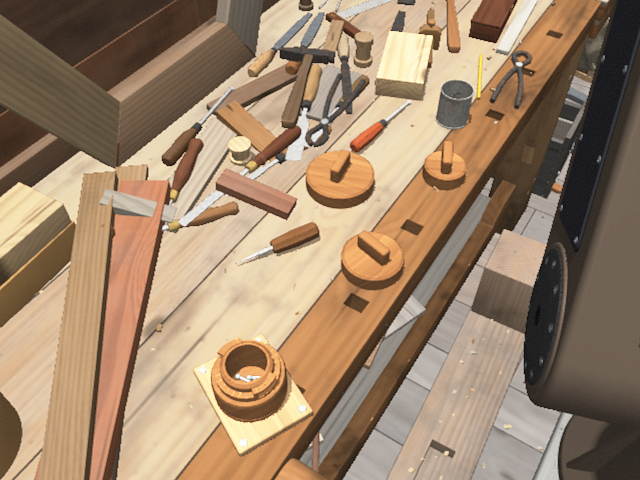

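The top view shows the pot near (165,261) on its board, with the medium lid near (329,276), the large one at (398,197) and the small one at (467,277). I'll zoom in on the pot and the medium lid.

```bash
cat > h.py <<'E'
import numpy as np,cv2
from rig import get_state, vision
def ray(n,px,z,c=None):
    c=c or vision.get_calibration(n);K,R,t=c['camera_matrix'],c['R'],c['t'];o=-R.T@t
    out=[]
    for p in np.atleast_2d(px).astype(float):
        if n=="wrist":
            d=np.array([p[0]-K[0,2],p[1]-K[1,2]]);r=np.hypot(*d)+1e-9;a=r/K[0,0]
            v=np.r_[d/r*np.sin(a),np.cos(a)]
        else: v=np.linalg.inv(K)@np.r_[p,1]
        v=R.T@v;out.append(o+v*(z-o[2])/v[2])
    return np.array(out)
E
python3 - <<'E'
from h import *
i=cv2.imread("pics/top0.png")
a=cv2.resize(i[205:320,120:225],None,fx=3.8,fy=3.8,interpolation=cv2.INTER_CUBIC)
b=cv2.resize(i[205:320,275:380],None,fx=3.8,fy=3.8,interpolation=cv2.INTER_CUBIC)
cv2.imwrite("pics/crop1.png",np.hstack([a,b]))
E
```

```text
(no output)
```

View pics/crop1.png

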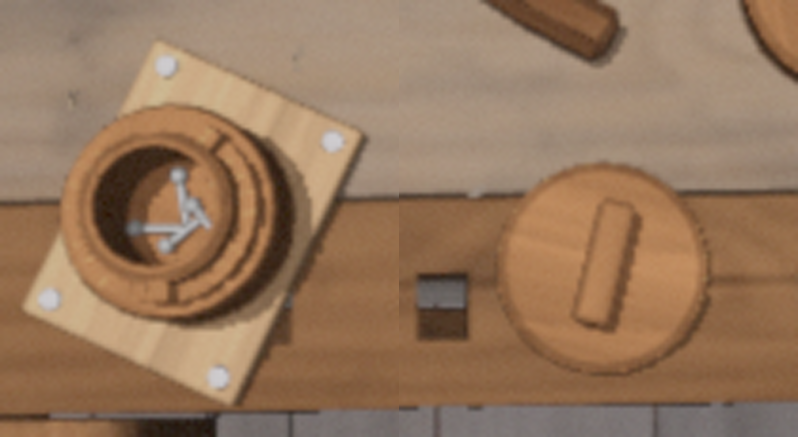

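Left half: board corners at crop (155,40), (365,133), (237,405) and (22,308), with the rim centre about (165,207). Right half: lid disc centre about (603,268), with bar corners (605,200), (637,205), (609,330) and (573,322).

```bash
python3 - <<'E'
from h import *
f=lambda p,x0:np.array(p)/3.8+[x0,205]
B=ray("top",f([(155,40),(365,133),(237,405),(22,308)],120),.015)
print(B.round(4),"c",B.mean(0)); 
for i in range(4): d=B[(i+1)%4]-B[i];print(np.linalg.norm(d),np.degrees(np.arctan2(d[1],d[0])))
print("rim",ray("top",f([(165,207),(93,207),(235,207)],120),.091))
x=lambda p:f(np.array(p)-[399,0],275)
print("lid",ray("top",x([(603,268),(498,268),(707,268),(603,163),(603,375)]),.031))
L=ray("top",x([(605,200),(637,205),(609,330),(573,322)]),.062);print(L,L.mean(0))
d=(L[0]+L[1]-L[2]-L[3])/2;print(np.linalg.norm(d),np.degrees(np.arctan2(d[1],d[0])))
c=vision.get_calibration("wrist");print(c,get_state()['eef_pos'])
E
```

```text
[[0.6257 0.2084 0.015 ]
 [0.5778 0.103  0.015 ]
 [0.4441 0.1639 0.015 ]
 [0.4926 0.2702 0.015 ]] c [0.53505539 0.1863551  0.015     ]
0.11579512977082308 -114.48158528328051
0.14687399391011632 155.5145989931014
0.11685126078968176 65.44657767468614
0.14673135732100115 -24.89777140987466
rim [[0.53436556 0.18201802 0.091     ]
 [0.53471176 0.21499746 0.091     ]
 [0.53402863 0.14992182 0.091     ]]
lid [[ 0.50710206 -0.10882049  0.031     ]
 [ 0.50766269 -0.05757     0.031     ]
 [ 0.50654592 -0.15965951  0.031     ]
 [ 0.55869687 -0.10957203  0.031     ]
 [ 0.45521476 -0.1080647   0.031     ]]
[[ 0.53740141 -0.10914023  0.062     ]
 [ 0.53485307 -0.12434099  0.062     ]
 [ 0.47575772 -0.11012423  0.062     ]
 [ 0.47971386 -0.0931723   0.062     ]] [ 0.50693152 -0.10919444  0.062     ]
0.060310368123605844 -14.491985263838181
{'camera_matrix': array([[371.64829954,   0.        , 318.21736482],
       [  0.        , 371.64829954, 236.31124252],
       [  0.        ,   0.        ,   1.        ]]), 'R': array([[ 3.77611086e-01, -9.25964193e-01, -4.25710804e-04],
       [-8.82434038e-01, -3.59998583e-01,  3.02838551e-01],
       [-2.80570910e-01, -1.13979533e-01, -9.53041778e-01]]), 't': array([-0.64931602, -0.04090458,  0.37787777])} [ 0.24449423 -0.60185     0.23072336]
```

Emit:
jog_arm --targets '[[[0.525, 0.986, -0.1], -0.203], [[0.525, 0.986, -0.1], -0.203], [[0.525, 0.986, -0.1], -0.203], [[0.525, 0.986, -0.1], -0.203], [[0.525, 0.986, -0.1], -0.203], [[0.525, 0.986, -0.1], -0.203], [[0.525, 0.986, -0.1], -0.203], [[0.525, 0.986, -0.1], -0.203], [[0.525, 0.986, -0.1], -0.203], [[0.525, 0.986, -0.1], -0.203], [[0.525, 0.986, -0.1], -0.203], [[0.525, 0.986, -0.1], -0.203], [[0.525, 0.986, -0.1], -0.203], [[0.525, 0.986, -0.1], -0.203], [[0.525, 0.986, -0.1], -0.203], [[0.525, 0.986, -0.1], -0.203]]' --hand 0 --newtons 50

```text
time: 2.1
eef_pos: [0.5071, -0.1093, 0.1813]
eef_rot: [[-0.0, -0.25, -0.968], [0.0, -0.968, 0.25], [-1.0, 0.0, 0.0]]
contact_force: [0.6, 0.2, 0.1]
width: 0.0856
```

```bash
python3 - <<'E'
from h import *
s=get_state();print(s['time'],s['eef_pos'],s['joint_pos'],s['eef_rot'][:,1])
c=vision.get_calibration("wrist");np.save("c1.npy",c,allow_pickle=True)
cv2.imwrite("pics/w1.png",vision.get_image("wrist")[:,:,::-1])
E
```

```text
2.1 [ 0.50705522 -0.10934147  0.18130509] [-1.55175869e+01  2.06410300e+01  1.11608267e+02 -2.52142103e-04
  4.77523521e+01  8.89312344e+01] [-2.49512253e-01 -9.68371641e-01  2.72001969e-06]
```

View pics/w1.png

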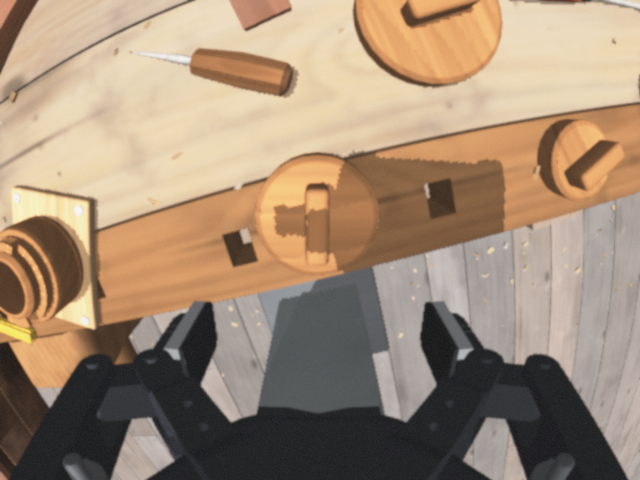

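The wrist view shows the medium lid under the tool: disc about (317,214), bar vertical in the picture from (318,184) to (317,264). I'll check these by ray.

```bash
python3 - <<'E'
from h import *
c=np.load("c1.npy",allow_pickle=True).item()
E=ray("wrist",[(256,214),(378,214),(317,153),(317,274)],.031,c);print(E, E[:2].mean(0),E[2:].mean(0))
L=ray("wrist",[(307,184),(329,184),(328,265),(305,265)],.062,c);print(L,L.mean(0))
d=(L[0]+L[1]-L[2]-L[3])/2;print(np.linalg.norm(d),np.degrees(np.arctan2(d[1],d[0])))
P=ray("wrist",[(13,185),(97,199),(96,329)],.015,c);print(P)
E
```

```text
[[ 0.52227861 -0.06143377  0.031     ]
 [ 0.49752796 -0.15793392  0.031     ]
 [ 0.55753177 -0.12194135  0.031     ]
 [ 0.4586755  -0.09652654  0.031     ]] [ 0.50990329 -0.10968385  0.031     ] [ 0.50810363 -0.10923394  0.031     ]
[[ 0.54036764 -0.11028989  0.062     ]
 [ 0.53649173 -0.12541019  0.062     ]
 [ 0.47677502 -0.10985526  0.062     ]
 [ 0.48109329 -0.09299817  0.062     ]] [ 0.50868192 -0.10963838  0.062     ]
0.06172068561984996 -15.431794481807714
[[0.62489387 0.20130022 0.015     ]
 [0.57510976 0.09116946 0.015     ]
 [0.44260185 0.16295498 0.015     ]]
```

Emit:
jog_arm --targets '[[[0.002, 0, -0.1], 0], [[0.002, 0, -0.2], 0], [[0.002, 0, -0.25], 0], [[0.002, 0, -0.28], 0], [[0.002, 0, -0.29], 0], [[0.002, 0, -0.29], 0], [[0.002, 0, -0.29], 0]]' --hand 0

```text
time: 3.02
eef_pos: [0.5087, -0.1094, 0.0372]
eef_rot: [[0.001, -0.249, -0.968], [-0.0, -0.968, 0.249], [-1.0, 0.0, -0.002]]
contact_force: [0.9, 0.1, -0.4]
width: 0.0853
```

Emit:
jog_arm --targets '[[[0, 0, 0], 0], [[0, 0, 0], 0], [[0, 0, 0], 0], [[0, 0, 0], 0], [[0, 0, 0], 0], [[0, 0, 0], 0], [[0, 0, 0], 0], [[0, 0, 0], 0]]' --hand 1 --newtons 50

```text
time: 4.03
eef_pos: [0.5082, -0.1092, 0.0365]
eef_rot: [[0.0, -0.249, -0.968], [-0.0, -0.968, 0.249], [-1.0, -0.0, -0.0]]
contact_force: [-0.8, 0.1, 6.6]
width: 0.0173
```

The grip closed on the bar at 17.3 mm. I'll lift the lid, carry it to hover by the pot, and cross-check the pot's position from the scene view.

Emit:
jog_arm --targets '[[[0, 0, 0.1], 0], [[0, 0, 0.2], 0], [[0, 0, 0.26], 0], [[0.01, 0.1, 0.28], 0.05], [[0.02, 0.2, 0.28], 0.1], [[0.03, 0.3, 0.28], 0.16], [[0.04, 0.4, 0.28], 0.21], [[0.05, 0.5, 0.28], 0.27], [[0.054, 0.58, 0.28], 0.32], [[0.054, 0.587, 0.28], 0.36], [[0.054, 0.587, 0.28], 0.36], [[0.054, 0.587, 0.28], 0.36], [[0.054, 0.587, 0.28], 0.36]]'

```text
time: 5.65
eef_pos: [0.5351, 0.1837, 0.1763]
eef_rot: [[-0.0, 0.768, -0.64], [-0.0, -0.64, -0.768], [-1.0, -0.0, 0.0]]
contact_force: [0.7, -0.3, -1.7]
width: 0.0173
```

```bash
python3 - <<'E'
from h import *
s=get_state();print(s['time'],s['eef_pos'],s['joint_pos'],s['width'],s['contact_force'])
i=cv2.imread("pics/scene0.png")[320:460,185:320]
j=vision.get_image("scene")[:,:,::-1];cv2.imwrite("pics/s1.png",j)
a=cv2.resize(i,None,fx=3,fy=3,interpolation=cv2.INTER_CUBIC)
b=cv2.resize(j[260:460,150:345],None,fx=2.1,fy=2.1,interpolation=cv2.INTER_CUBIC)[:420,:390]
cv2.imwrite("pics/crop2.png",np.hstack([a,b]))
E
```

```text
5.65 [0.53511029 0.1836575  0.17629848] [ 1.58735063e+01  2.44562065e+01  1.05915399e+02 -1.24631572e-03
  4.96375027e+01  5.56607197e+01] 0.017342304364448197 [ 0.69269666 -0.30156903 -1.7477896 ]
```

View pics/crop2.png

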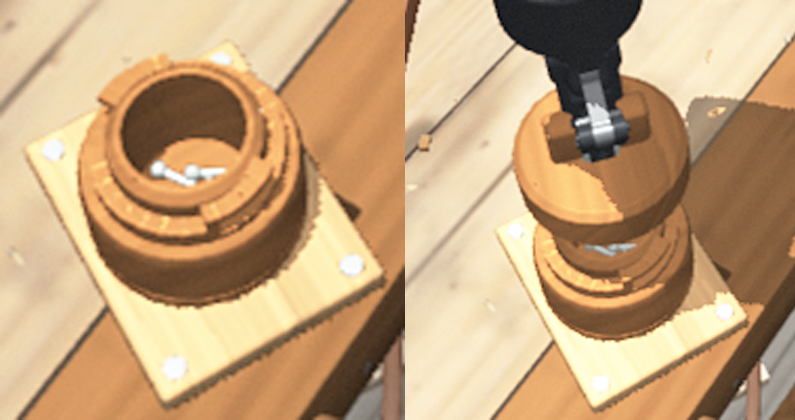

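The left crop shows board corners at (27,150), (235,42), (383,277) and (170,405), with the hole at x 121–247, y 73–180. In the right crop the lid hangs level over the pot.

```bash
python3 - <<'E'
from h import *
f=lambda p:np.array(p)/3+[185,320]
B=ray("scene",f([(27,150),(235,42),(383,277),(170,405)]),.015);print(B,B.mean(0))
for i in range(4): d=B[(i+1)%4]-B[i];print(np.linalg.norm(d),np.degrees(np.arctan2(d[1],d[0])))
print(ray("scene",f([(184,130)]),.091))
g=lambda p:(np.array(p)-[405,0])/2.1+[150,260]
# lid top disc (z = origin+.031 ~ .171)
print(ray("scene",g([(515,150),(689,150),(601,76),(601,225),]),.168))
E
```

```text
[[0.62214758 0.20941896 0.015     ]
 [0.57341814 0.10553514 0.015     ]
 [0.44098396 0.17032169 0.015     ]
 [0.48692469 0.27155243 0.015     ]] [0.5308686  0.18920706 0.015     ]
0.11474495962917677 -115.13016160698636
0.14743170704019554 153.93220957964147
0.11116749953868853 65.59041208154805
0.1488146427492576 -24.67827247198871
[[0.53293301 0.18888691 0.091     ]]
[[0.5732597  0.21294503 0.168     ]
 [0.48726653 0.15751195 0.168     ]
 [0.56306872 0.14340753 0.168     ]
 [0.50064407 0.22473494 0.168     ]]
```

Emit:
jog_arm --targets '[[[0, 0.003, -0.03], 0], [[0, 0.003, -0.06], 0], [[0, 0.003, -0.08], 0], [[0, 0.003, -0.09], 0], [[0, 0.003, -0.1], 0], [[0, 0.003, -0.11], 0], [[0, 0.003, -0.115], 0], [[0, 0.003, -0.12], 0], [[0, 0.003, -0.12], 0]]'

```text
time: 6.82
eef_pos: [0.5351, 0.1858, 0.1162]
eef_rot: [[-0.0, 0.77, -0.638], [-0.0, -0.638, -0.77], [-1.0, -0.0, 0.0]]
contact_force: [0.5, -0.6, -2.1]
width: 0.0173
```

Emit:
jog_arm --targets '[[[0, 0, -0.004], 0], [[0, 0, -0.008], 0], [[0, 0, -0.011], 0], [[0, 0, -0.013], 0], [[0, 0, -0.014], 0], [[0, 0, -0.014], 0]]'

```text
time: 7.58
eef_pos: [0.5351, 0.1858, 0.1094]
eef_rot: [[-0.0, 0.77, -0.638], [-0.0, -0.638, -0.77], [-1.0, -0.0, 0.0]]
contact_force: [-0.2, -0.7, 0.8]
width: 0.0169
```

Emit:
jog_arm --targets '[[[0, 0, 0], -0.028], [[0, 0, 0], -0.056], [[0, 0, -0.001], -0.083], [[0, 0, -0.002], -0.111], [[0, 0, -0.003], -0.139], [[0, 0, -0.004], -0.167], [[0, 0, -0.005], -0.194], [[0, 0, -0.006], -0.222], [[0, 0, -0.007], -0.25], [[0, 0, -0.007], -0.25]]'

```text
time: 8.82
eef_pos: [0.5354, 0.1861, 0.106]
eef_rot: [[0.001, 0.094, -0.996], [0.001, -0.996, -0.094], [-1.0, -0.0, -0.001]]
contact_force: [0.1, 2.6, 2.3]
width: 0.0171
```

```bash
python3 - <<'E'
from h import *
s=get_state();print(s['ft_torque'],s['contact_force'],s['joint_pos'])
E
```

```text
[ 0.57751281  0.26742724 -0.12553837] [0.10536167 2.62767607 2.26910993] [1.60868787e+01 2.99744052e+01 1.08997708e+02 3.12760787e-02
 4.09905620e+01 1.00697308e+02]
```

Emit:
jog_arm --targets '[[[0, 0, -0.001], -0.028], [[0, 0, -0.002], -0.056], [[0, 0, -0.003], -0.083], [[0, 0, -0.004], -0.111], [[0, 0, -0.005], -0.139], [[0, 0, -0.006], -0.153], [[0, 0, -0.006], -0.167], [[0, 0, -0.006], -0.167]]'

```text
time: 9.82
eef_pos: [0.5357, 0.186, 0.1035]
eef_rot: [[0.001, -0.416, -0.909], [0.0, -0.909, 0.416], [-1.0, -0.001, -0.001]]
contact_force: [-1.6, -0.5, 10.3]
width: 0.0173
```

```bash
python3 - <<'E'
from h import *
s=get_state();print(s['ft_torque'],s['contact_force'],s['joint_pos'],s['eef_pos'],s['eef_rot'])
E
```

```text
[-0.17758902  0.25288818 -0.16349713] [-1.63684255 -0.45035184 10.26073915] [ 1.60836755e+01  3.01856654e+01  1.09088024e+02 -1.74218258e-03
  4.06504967e+01  1.30672428e+02] [0.53566709 0.18597369 0.10350484] [[ 1.27689555e-03 -4.16080787e-01 -9.09326756e-01]
 [ 3.47547643e-04 -9.09327257e-01  4.16081504e-01]
 [-9.99999124e-01 -8.47326990e-04 -1.01650803e-03]]
```

Emit:
jog_arm --targets '[[[0, 0, 0], -0.011], [[0, 0, 0], -0.022], [[0, 0, 0], -0.033], [[0, 0, 0], -0.033]]'

```text
time: 10.32
eef_pos: [0.5365, 0.1867, 0.1036]
eef_rot: [[0.003, -0.506, -0.862], [0.001, -0.862, 0.506], [-1.0, -0.002, -0.002]]
contact_force: [2.0, 5.8, 6.1]
width: 0.0167
```

```bash
python3 - <<'E'
from h import *
s=get_state();print(s['ft_torque'],s['contact_force'],s['joint_pos'][5],s['eef_pos'],s['eef_rot'][:,1])
E
```

```text
[ 1.1254916  -0.31885887  1.51552115] [1.95526168 5.83563602 6.14243515] 136.54462750756 [0.53651584 0.18668767 0.10360945] [-0.50642578 -0.86228022 -0.00239976]
```

The torque rose to 1.5 N·m with the bar about 5° past pot x, so the stop has been reached. Releasing.

Emit:
jog_arm --targets '[[[0, 0, 0], 0], [[0, 0, 0], 0], [[0, 0, 0], 0], [[0, 0, 0], 0], [[0, 0, 0], 0], [[0, 0, 0], 0], [[0, 0, 0.03], 0], [[0, 0, 0.07], 0], [[0, 0, 0.15], 0], [[0, 0, 0.25], 0], [[0, -0.1, 0.3], 0], [[0, -0.2, 0.3], 0], [[0, -0.3, 0.3], 0], [[0, -0.4, 0.3], 0], [[0, -0.5, 0.3], 0], [[0, -0.5, 0.3], 0]]' --hand 0

```text
time: 12.32
eef_pos: [0.5351, -0.0672, 0.2539]
eef_rot: [[0.001, -0.513, -0.859], [-0.001, -0.859, 0.513], [-1.0, 0.0, -0.001]]
contact_force: [0.2, 0.0, -0.1]
width: 0.0853
```

```bash
python3 - <<'E'
from h import *
s=get_state();print(s['time'],s['eef_pos'],s['width'])
t=vision.get_image("top")[:,:,::-1];j=vision.get_image("scene")[:,:,::-1]
cv2.imwrite("pics/t2.png",t);cv2.imwrite("pics/s2.png",j)
a=cv2.resize(t[205:320,120:225],None,fx=3.8,fy=3.8,interpolation=cv2.INTER_CUBIC)
b=cv2.resize(j[320:460,185:320],None,fx=2.9,fy=437/140,interpolation=cv2.INTER_CUBIC)
cv2.imwrite("pics/crop3.png",np.hstack([a,b]))
E
```

```text
12.325 [ 0.53510937 -0.06718679  0.25388503] 0.08527178580592068
```

View pics/crop3.png

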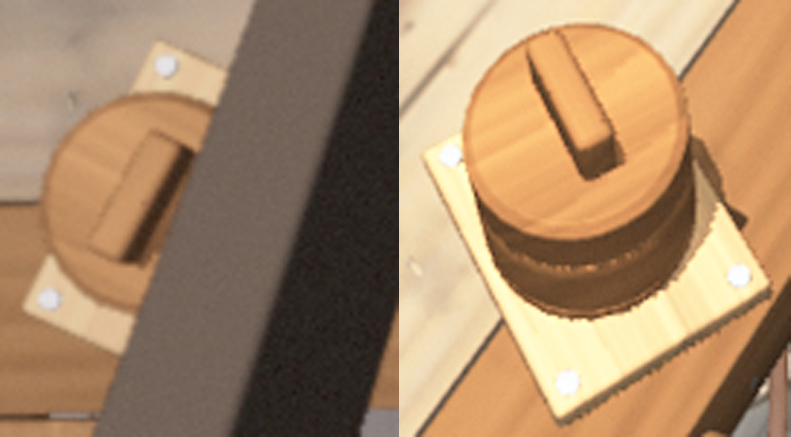

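View pics/t2.png

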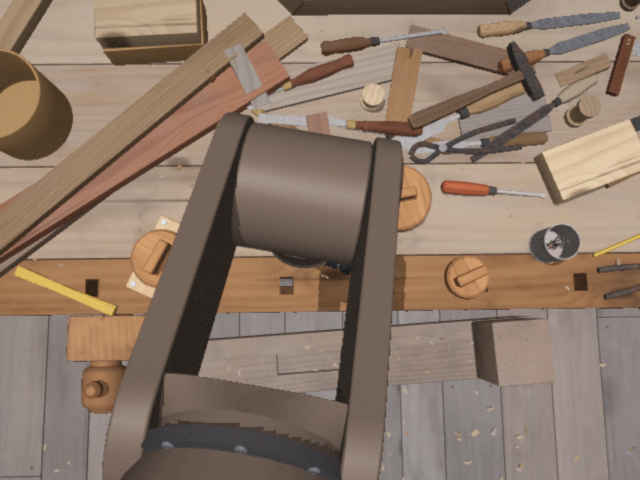

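The top crop and scene crop show the lid seated on the pot, its bar along the board's long side and clear of the gripper. The other two lids are where they were. I'll measure the angle and height.

```bash
python3 - <<'E'
from h import *
g=lambda p:(np.array(p)-[399,0])/[2.9,437/140]+[185,320]
L=ray("scene",g([(527,48),(556,31),(614,140),(583,153)]),.129)
d=(L[0]+L[1]-L[2]-L[3])/2;print("scene",L.mean(0),np.linalg.norm(d),np.degrees(np.arctan2(d[1],d[0])))
f=lambda p:np.array(p)/3.8+[120,205]
L=ray("top",f([(152,132),(184,149),(124,262),(90,243)]),.129)
print(L)
d=(L[0]+L[1]-L[2]-L[3])/2;print("top",L.mean(0),np.linalg.norm(d),np.degrees(np.arctan2(d[1],d[0])))
E=ray("scene",g([(463,132),(690,132),(577,24),(577,240)]),.098);print(E,np.linalg.norm(E[0]-E[1]),np.linalg.norm(E[2]-E[3]))
E
```

```text
scene [0.5319342  0.18948786 0.129     ] 0.05795375188426297 -26.881522479389176
[[0.56420589 0.17892538 0.129     ]
 [0.55644636 0.16457628 0.129     ]
 [0.50650146 0.18976186 0.129     ]
 [0.51505566 0.20492911 0.129     ]]
top [0.53555234 0.18454816 0.129     ] 0.0557677989160964 -27.319399227804144
[[0.57444875 0.21844135 0.098     ]
 [0.4877649  0.16250914 0.098     ]
 [0.56335278 0.14777804 0.098     ]
 [0.50094064 0.22961707 0.098     ]] 0.10316250338385528 0.10292182118528519
```

```bash
python3 -c "
from rig import ticket
print(ticket.finish_job())"
```

```text
the job is handed in; nothing more can be done
None
```

The wooden pot is closed with the medium lid, and I handed the job in at about 12.4 s on the robot's clock. I gripped the lid by its bar, set it over the neck at about 75°, and screwed it clockwise while following it down. I released it once it met the stop.

Last checks:
- **Stop:** the wrist torque rose to about 1.5 N·m at the end of the turn.
- **Angle:** the bar measures about 2–3° past pot x in both fixed cameras, within the 0–5° expected. The tool itself had turned to about 6° past by then, which I put down to the bar turning slightly in the grip at the stop.
- **Depth:** the tool sank 5.9 mm during screwing, against the 6 mm expected.
- **Level:** the lid's top shows about 103 mm across in both directions in the scene view, as it should if level.
- **Forces:** the highest contact force I read between moves was about 10 N.
- **Other lids:** the small lid looks unmoved in the last top picture. The arm hid part of the large one, but what shows is in place.

The two cameras disagreed on the pot's position by about 4–5 mm. I used a value between them, and the lid went on cleanly.

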